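# Bring the green-capped jar to the front of the spice carousel

## Robot

A 6-joint arm with a two-finger parallel gripper is mounted at the origin on a cart in front of the work surface, level with it; the furniture and walls round the work are solid. World frame = base frame: x ahead of the robot, y to its left, z up, the work surface at z = 0. Lengths are in m, angles in rad, forces in N, time in s.
With the tool pointing down it reaches from about 0.35 to 0.975 m from the base axis. Payload 4.9 kg.
Tool frame: the origin (TCP) lies at the very end of the fingers, on their centre line; the grasp point (between the pads) lies 19 mm behind it; z points along the fingers, y is the line along which they close (so a half turn about z gives the same grasp; the last joint's range is limited). The gripper opens to 85 mm and grips with 20 to 120 N. Pads are 22 mm wide; open, the fingers measure 114 mm over their backs; the gripper's body (76 mm by 85 mm) begins 54 mm behind the grasp point. The pads swing forward as they close: fully open they stand 13 mm farther back than shut.
Start: joints at [-1.287, 0.053, 1.613, -0, 1.476, -0.119], TCP at [0.245, -0.575, 0.231] pointing down, gripper open.
Joint ranges: [-3.01, 3.01], [-1.01, 2.22], [0.06, 2.58], [-1.02, 4.17], [0.09, 2.62], [-3.14, 3.14]. Speed limits (rad/s): [2.57, 2.57, 3.14, 3.14, 3.14, 3.14].

## Interface

Orientations are given as a unit quaternion [w, x, y, z].
In Python, from plant import manip, vision, order gives the robot as it stands.
- The arm moves only by the tool play_rows, never from a script. Its argument "steps" is a list that holds one entry, the list of rows, each a list of 6 numbers: the shift along the tool's x, y, z in mm, then the turn, a rotation vector about the tool's x, y, z in degrees. A call has 1 to 12 rows; each row is the pose to reach, as a shift and turn from the pose commanded when the call began, along the tool's axes at that moment; what a row does not reach only later rows make up. A row lasts 1/12 s, in which the tool goes at most 41.7 mm and 7.16 degrees, less where a joint would pass 70% of its speed; a pose out of reach is approached as far as the arm can. A call with a gripper value outside its range is refused whole. "claw" is the gripper's target within -1 to 1 (fully open at 1, half-way at 0, shut at -1), set as the call begins (left out, the last holds). The fingers move at their own pace and stop on an object; the grip force is fixed at half the most. Time passes only in rows, so rows that repeat a pose let the fingers close. It gives the time, the measured TCP pose, the force, the opening and the grip force at its end, in the units of the state.
- manip.state(): the state, without advancing time (a new reading comes with each control period).
- vision.grab_frame(name): name is "side" or "top"; returns (picture, depth): 400x640x3 uint8, blue, green, red; 400x640 float32, m along the optical axis (not along the pixel's ray), 0 where there is no reading.
- vision.camera_info(name): a dict with "K" (3x3 intrinsics, pixels), "k1" (the pictures are not rectified: a ray, as slopes to the right and down, at radius r is drawn at 1 + k1 r^2 times it, then the intrinsics apply), "eye" and "orientation" of the camera in the world. Camera axes: x right, y down, z forward; pixel columns grow to the right and rows downward; lengths in m; the calibration is good to about 2 mm. A picture is of the moment at which its call begins. camera_info takes no time and is no camera call.
- order.job_done(): hands the job in; it is judged then, once.
The state is a dict: "time": time; "joint_pos": joint angles; "joint_vel": joint speeds; "joint_efforts": joint torques, N m; "tool_pos": TCP position; "tool_rot": TCP orientation; "contact_force": force on the tool from outside, world axes, zero at the start; "ft_torque": the same for the moment, N m; "gripper_width": opening from 0.0 (shut) to 1.0 (fully open); "grasp_force": force on a finger pad.
Only numpy, scipy, OpenCV 4.12 (cv2) and the standard library are available. Lean on these libraries where they do the work, as an engineer would, in place of code of your own. Each camera call takes 0.05 s, during which the arm holds its last target. There are 200 camera calls.

## Task

Turn the spice carousel by gently pushing one of the arms of its top handwheel with a fingertip, either way round, until the jar with the green cap stands centred right behind the red pointer, and leave it there. Do not touch, lift or carry the jars: they ride round upright in their cups at an easy pace. Leave the things standing around it where they are.

Things in the scene. Friction and masses are not known exactly. Their poses are not given: they have to be found in the camera images.
- pointer (a point): tip of the upright red plastic pointer (14 mm wide, 26 mm high) fixed to the foot of the spice carousel, at its front edge, 117 mm from the axis; the foot is a dark wooden disc 196 mm across and 10 mm thick, fixed to the worktop; this point lies on top of the tip, 26 mm above the worktop
- front_spot (a point): the serving spot: the point 55 mm from the carousel's axis on the straight line from the axis to the red pointer, 26 mm above the worktop; a jar stands centred right behind the pointer when its axis passes through this spot
- handwheel: handwheel, one piece with the pale tray (176 mm across) that carries the jars: dark hub 36 mm across on a post, four level steel arms at right angles, bars 12 mm thick, each ending in a black 18 mm ball centred 90 mm from the axis. Origin on the vertical axis at mid height of the arms, 175 mm above the worktop; hub top 16 mm higher. Arms at 45, 135, 225, 315 degrees from its x axis, midway between the jars
- carousel (a joint): turn of tray and handwheel together, rad, 0 at the start, positive anticlockwise seen from above, free from -6.28 to 6.28 either way; moderate friction (about 0.1 N m, so 1 to 2 N of push on an arm), stays where it is left
- green_jar: spice jar with the green cap, 46 mm across, 106 mm tall, loose in one of the four shallow round cups (50 mm bore, 10 mm deep) of the tray; cups lie on a circle of 55 mm radius about the axis, 90 degrees apart. Which cup varies. Origin at the centre of its underside, about 24 mm above the worktop; its top stands 130 mm above the worktop
- pink_pot: small spice pot with yellow cap and pink contents, 42 mm across, 74 mm tall, loose in another cup; origin at the centre of its underside
- orange_pot: small spice pot with yellow cap and orange contents, 41 mm across, 74 mm tall, loose in another cup; origin at the centre of its underside
- salt_shaker: clear salt shaker with grey top, 44 mm across, 90 mm tall, loose in another cup; origin at the centre of its underside
- timer: green wind-up kitchen timer, 62 mm across, 52 mm tall, loose bystander behind the carousel on the left; origin at the centre of its underside
- salt_dish: small white dish, 63 mm across, 24 mm tall, loose bystander behind the carousel; origin at the centre of its underside
- coffee_scoop: small metal coffee scoop, 38x110x22 mm, loose bystander behind the carousel; origin at the centre of its underside
- spoke_end_0 (a point): centre of the black ball on one arm of the handwheel, 90 mm from the axis, 175 mm above the worktop; arm 0 stands at 45 degrees from the handwheel's x axis
- spoke_end_1 (a point): centre of the black ball on one arm of the handwheel, 90 mm from the axis, 175 mm above the worktop; arm 1 stands at 135 degrees from the handwheel's x axis
- spoke_end_2 (a point): centre of the black ball on one arm of the handwheel, 90 mm from the axis, 175 mm above the worktop; arm 2 stands at 225 degrees from the handwheel's x axis
- spoke_end_3 (a point): centre of the black ball on one arm of the handwheel, 90 mm from the axis, 175 mm above the worktop; arm 3 stands at 315 degrees from the handwheel's x axis

How it is judged:
On the way:
1. a finger pushes on an arm of the handwheel and the carousel turns (contact force between the fingers and handwheel above 0.1 N and (value of joint carousel above 0.1 rad or value of joint carousel below -0.1 rad)).
At the end, for the whole second after the job is handed in: The green-capped jar's axis is within 13 mm of the serving spot behind the red pointer, the carousel is at rest, all four jars stand upright (within 0.15 rad) at the bottom of their cups, and timer, dish and scoop are within 20 mm of where they stood (horizontal distance between green_jar and front_spot below 0.013 m and velocity of joint carousel between -0.05 and 0.05 rad/s and height (world z) of each of green_jar, pink_pot, orange_pot, salt_shaker below 0.032 m and angle between each of green_jar, pink_pot, orange_pot, salt_shaker's own z axis and vertical below 0.15 rad and distance of each of timer, salt_dish, coffee_scoop from where it was at the start of the episode below 0.02 m); the robot touches nothing.
It fails at once if the robot touches a jar, pot or shaker with more than 1 N (contact force between any of the fingers, the arm and green_jar above 1 N or contact force between any of the fingers, the arm and pink_pot above 1 N or contact force between any of the fingers, the arm and orange_pot above 1 N or contact force between any of the fingers, the arm and salt_shaker above 1 N).
It fails at once if a jar, pot or shaker is lifted out of its cup or tipped (height (world z) of any of green_jar, pink_pot, orange_pot, salt_shaker above 0.04 m or angle between any of green_jar, pink_pot, orange_pot, salt_shaker's own z axis and vertical above 0.35 rad).
It fails at once if the carousel is spun faster than 2.5 rad/s (velocity of joint carousel above 2.5 rad/s or velocity of joint carousel below -2.5 rad/s).
It fails at once if the handwheel is squeezed or shoved with more than 20 N (contact force between any of the fingers, the arm and handwheel above 20 N).
It fails at once if a bystander is moved by more than 20 mm (distance of any of timer, salt_dish, coffee_scoop from where it was at the start of the episode above 0.02 m).
It also fails if it takes over 45 s, if anything falls off the work surface, if the arm or the gripper's body presses on something with over 40 N, if the wrist force passes 120 N, or if a joint passes its speed limit or range.

## Working session

There is one attempt and no reset: what is moved stays moved. The work goes in short steps, Python scripts to look and compute and a tool call to move; the robot and the scene stay as the last step left them, time stands still between calls to the robot, and variables do not carry over. Pictures are saved under pics/ and viewed, at most 10 in all, crops included, and the job is handed in when it is done.

Besides the shell and the picture viewer there is one more tool, called as name(argument=value, ...) on one line, values as JSON. play_rows: Moves the arm, as the interface text tells. Its arguments: {"type":"object","properties":{"steps":{"type":"array"},"claw":{"type":"number"}},"required":["steps"]}

```bash
mkdir -p pics; cat > h.py <<'E'
import numpy as np, cv2
from scipy.spatial.transform import Rotation as R
from plant import manip, vision, order
def cam(n):
    c=vision.camera_info(n); q=c["orientation"]
    return np.array(c["K"]),c["k1"],np.array(c["eye"]),(R.from_quat([q[1],q[2],q[3],q[0]]).as_matrix() if np.size(q)==4 else np.array(q))
def slopes(n,uv):
    K,k1,e,M=cam(n)
    return cv2.undistortPoints(np.array(uv,float).reshape(-1,1,2),K,np.array([k1,0,0,0,0.])).reshape(-1,2)
def onplane(n,uv,z):
    K,k1,e,M=cam(n); s=slopes(n,uv); d=np.c_[s,np.ones(len(s))]@M.T
    return e+d*((z-e[2])/d[:,2])[:,None]
def cloud(n,D):
    K,k1,e,M=cam(n); v,u=np.mgrid[:400,:640]
    s=slopes(n,np.c_[u.ravel(),v.ravel()])
    return ((np.c_[s,np.ones(len(s))]*D.ravel()[:,None])@M.T+e).reshape(400,640,3)
E
python3 - <<'E'
from h import *
for n in("side","top"):
    p,d=vision.grab_frame(n); cv2.imwrite(f"pics/{n}0.png",p); np.save(n+"0.npy",d); print(n,vision.camera_info(n))
print(manip.state())
E
```

```text
side {'K': array([[413.87252122,   0.        , 318.70446388],
       [  0.        , 413.87252122, 201.07636628],
       [  0.        ,   0.        ,   1.        ]]), 'k1': -0.019022679205888578, 'eye': array([ 0.36592234, -0.74536131,  0.597743  ]), 'orientation': array([-0.47830608,  0.86331795, -0.13553394,  0.08680994])}
top {'K': array([[376.80945452,   0.        , 319.47646315],
       [  0.        , 376.80945452, 194.5883134 ],
       [  0.        ,   0.        ,   1.        ]]), 'k1': 0.023415996309694664, 'eye': array([ 0.43649942, -0.06083641,  0.96874798]), 'orientation': array([-0.07710005,  0.73768295, -0.66717245,  0.06899542])}
{'time': 0.1, 'joint_pos': array([-1.28698466e+00,  5.33164182e-02,  1.61414863e+00,  1.84350818e-05,
        1.47604441e+00, -1.19024830e-01]), 'joint_vel': array([-0.00055045, -0.00134487, -0.00532487,  0.00016686, -0.0015008 ,
       -0.00048541]), 'joint_efforts': array([ 3.70538755e-04, -3.94908714e+01, -3.71361673e+01, -6.33239961e-05,
        3.98185803e-03, -5.51950219e-07]), 'tool_pos': array([ 0.24484794, -0.57442145,  0.23017494]), 'tool_rot': array([-9.55910442e-04,  9.79783556e-01,  2.00058153e-01, -6.97328531e-05]), 'contact_force': array([-0.8184085 ,  0.7741502 , -0.11752386]), 'ft_torque': array([-0.02040376,  0.02216116, -0.00020371]), 'grasp_force': 0.0, 'gripper_width': 0.9981398497427924}
```

View pics/top0.png

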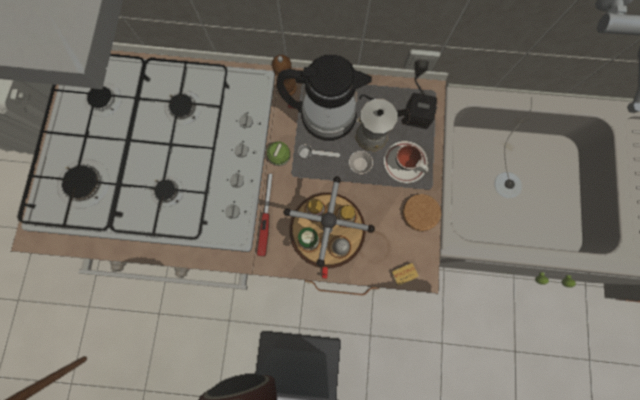

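View pics/side0.png

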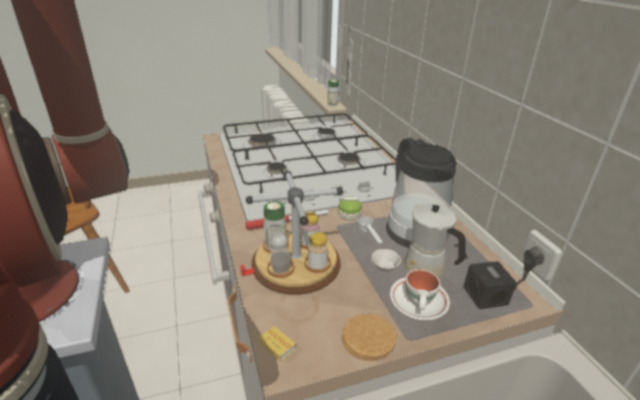

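The top view shows the hub at about (328,221), arm ends at (337,181), (371,229), (321,263) and (289,212), the red pointer at (325,271) and the green cap at (307,238). In the side view the carousel is at about (296,250), with the green jar at left. Next I'll measure these.

```bash
cat > m.py <<'E'
from h import *
import sys
def measure(p,d):
    C=cloud("top",d); hsv=cv2.cvtColor(p,cv2.COLOR_BGR2HSV)
    h,s,v=cv2.split(hsv); out={}
    red=((h<6)|(h>174))&(s>150)&(v>80); red[:, :300]=0; red[:255]=0; red[285:]=0; red[:,345:]=0
    vv,uu=np.nonzero(red); print("red",len(uu),uu.mean(),vv.mean())
    P=onplane("top",[[uu.mean(),vv.mean()]],0.022)[0]
    m=(C[...,2]>0.16)&(C[...,2]<0.2)&(np.hypot(C[...,0]-.41,C[...,1]+.06)<.16)&(d>0)
    return C,hsv,P,m
if __name__=="__main__":
    p=cv2.imread("pics/top0.png");d=np.load("top0.npy")
    C,hsv,P,m=measure(p,d)
    print("pointer",P)
    B=onplane("top",[[337,181],[371,229],[321,263],[289,212]],.178); H=onplane("top",[[328,221]],.191)
    print("balls",B,B.mean(0),"hub",H, np.linalg.norm(B-B.mean(0),axis=1))
    print("wheel px",m.sum(),C[m].mean(0),C[m].min(0),C[m].max(0))
    h,s,v=cv2.split(hsv)
    g=(h>35)&(h<85)&(s>80); g[:225]=0; g[255:]=0;g[:,:290]=0;g[:,325:]=0
    vv,uu=np.nonzero(g);print("green",len(uu),uu.min(),uu.max(),vv.min(),vv.max(),onplane("top",[[(uu.min()+uu.max())/2,(vv.min()+vv.max())/2]],.13))
    print("cap cloud",C[238,303:312])
    cv2.imwrite("pics/c0.png",cv2.resize(p[165:290,265:395],None,fx=4.6,fy=4.6,interpolation=cv2.INTER_CUBIC))
    # everything tall near the wheel
    for x in np.arange(.2,.7,.05): print(round(x,2),[int(1000*(C[...,2][(abs(C[...,0]-x)<.025)&(abs(C[...,1]-y)<.025)&(d>0)].max(initial=-.99))) for y in np.arange(.2,-.36,-.05)])
E
python3 m.py
```

```text
red 48 324.3958333333333 271.9375
pointer [ 0.44234629 -0.07137274  0.022     ]
balls [[ 0.63551979 -0.07797553  0.178     ]
 [ 0.53915964 -0.15850402  0.178     ]
 [ 0.45863198 -0.06090518  0.178     ]
 [ 0.55781752  0.01729471  0.178     ]] [ 0.54778223 -0.07002251  0.178     ] hub [[ 0.54512842 -0.06684803  0.191     ]] [0.08809727 0.08890066 0.08961525 0.08789199]
wheel px 796 [ 0.53092998 -0.06985444  0.1818085 ] [ 0.45214918 -0.16153726  0.1733203 ] [0.56859183 0.01251561 0.1930856 ]
green 119 298 317 228 246 [[ 0.51347259 -0.02542796  0.13      ]]
cap cloud [[ 0.51020246 -0.01576678  0.13078889]
 [ 0.51063947 -0.01784876  0.12834719]
 [ 0.51039729 -0.02031677  0.13359639]
 [ 0.51092557 -0.02235738  0.13013322]
 [ 0.51100334 -0.02463606  0.13175223]
 [ 0.51139485 -0.0267631   0.12984776]
 [ 0.51165593 -0.02895596  0.12941157]
 [ 0.51187848 -0.03116639  0.12940736]
 [ 0.51190061 -0.03344965  0.13162854]]
0.2 [-866, 258, 299, -868, 277, -869, -867, -868, -864, -868, -864, -868]
0.25 [-869, -865, 301, 305, 292, -867, -865, -867, -867, -861, -868, -866]
0.3 [-867, -869, -862, -868, -867, -867, -867, -869, -867, -864, -867, -865]
0.35 [-190, -190, -867, -869, -865, -869, -870, -868, -869, -865, -868, -868]
0.4 [3, 4, 3, 4, 6, 3, 3, 4, 3, 3, 5, 3]
0.45 [8, 7, 19, 5, 21, 185, 27, 12, 6, 19, 18, 4]
0.5 [13, 13, 22, 4, 134, 184, 117, 37, 6, 16, 19, 3]
0.55 [721, 757, 756, 183, 186, 193, 193, 187, 4, 6, 17, 5]
0.6 [30, 761, 758, 5, 100, 184, 183, 96, 4, 19, 21, 20]
0.65 [32, 19, 17, 5, 12, 183, 184, 8, 4, 20, 20, 19]
```

View pics/c0.png

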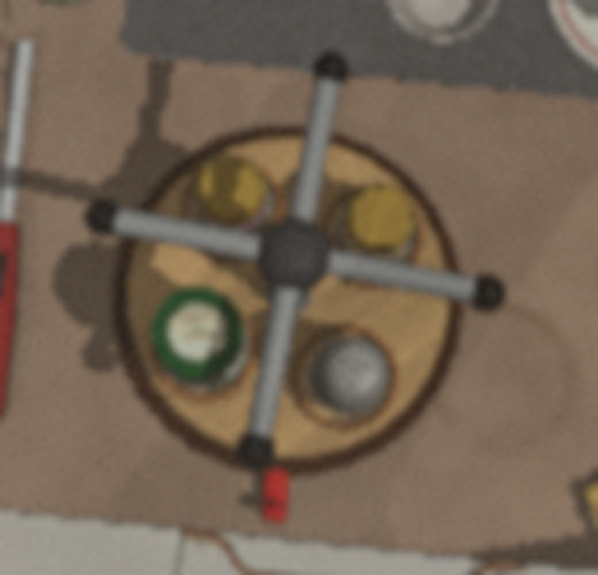

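The crop confirms the layout: green jar front-left, grey shaker front-right, and one arm end almost over the pointer at crop (275,495). The pointer radius comes out at 105 mm instead of 117, so I'll cross-check the axis with the foot disc and the side view.

```bash
python3 - <<'E'
from h import *
print(onplane("top",[[265+287/4.6,165+298/4.6]],.01))
e=np.array([[115,298],[460,298],[287,128],[287,468]])/4.6+[265,165]
print(onplane("top",e,.01))
p=cv2.imread("pics/side0.png");h,s,v=cv2.split(cv2.cvtColor(p,cv2.COLOR_BGR2HSV))
r=((h<6)|(h>174))&(s>150);r[:262]=0;r[280:]=0;r[:,:235]=0;r[:,258:]=0
vv,uu=np.nonzero(r);print(len(uu),uu.min(),uu.max(),vv.min(),vv.max(),onplane("side",[[uu.mean(),vv.mean()]],.018))
p=cv2.imread("pics/top0.png");h,s,v=cv2.split(cv2.cvtColor(p,cv2.COLOR_BGR2HSV))
r=((h<6)|(h>174))&(s>100);r[:260]=0;r[285:]=0;r[:,:310]=0;r[:,340:]=0
vv,uu=np.nonzero(r);print(len(uu),uu.min(),uu.max(),vv.min(),vv.max(),onplane("top",[[(uu.min()+uu.max())/2,vv.min()],[(uu.min()+uu.max())/2,vv.max()]],.02))
s=manip.state();print(s["tool_pos"])
M=R.from_quat(np.r_[s["tool_rot"][1:],s["tool_rot"][0]]).as_matrix();print(M)
c=np.array([.5485,-.0695]); 
def pt(a,r,o,z): # behind the arm (clockwise side) by o
    a=np.radians(a);return np.r_[c+r*np.array([np.cos(a),np.sin(a)])-o*np.array([-np.sin(a),np.cos(a)]),z]
pts=[pt(-96.4,.062,.04,.26),pt(-96.4,.062,.04,.155)]+[pt(-96.4+t,.062,.022,.155) for t in range(0,58,6)]
for q in pts: print(q.round(4),((q-s["tool_pos"])@M*1000).round(1),((q-pts[1])@M*1000).round(1))
E
```

```text
[[ 0.54781481 -0.06885642  0.01      ]]
[[ 0.53828326  0.02598828  0.01      ]
 [ 0.55743847 -0.16420008  0.01      ]
 [ 0.64374404 -0.05961454  0.01      ]
 [ 0.45580406 -0.07771188  0.01      ]]
64 241 253 266 274 [[ 0.44242159 -0.08134695  0.018     ]]
62 322 327 266 277 [[ 0.45666909 -0.07025256  0.02      ]
 [ 0.43028114 -0.07283461  0.02      ]]
[ 0.24484794 -0.57442145  0.23017494]
[[ 9.19953461e-01  3.92027243e-01 -5.19121560e-04]
 [ 3.92027510e-01 -9.19951644e-01  1.84526941e-03]
 [ 2.45829149e-04 -1.90107192e-03 -9.99998163e-01]]
[ 0.5018 -0.1267  0.26  ] [ 412.  -311.2  -29.1] [   0.    -0.2 -105. ]
[ 0.5018 -0.1267  0.155 ] [ 411.9 -311.    75.9] [0. 0. 0.]
[ 0.5197 -0.1287  0.155 ] [ 427.6 -302.2   75.9] [15.7  8.9 -0. ]
[ 0.5261 -0.1313  0.155 ] [ 432.4 -297.2   75.8] [20.5 13.8 -0. ]
[ 0.5327 -0.1334  0.155 ] [ 437.7 -292.8   75.8] [25.7 18.2 -0. ]
[ 0.5394 -0.1347  0.155 ] [ 443.4 -288.9   75.8] [31.4 22.1 -0. ]
[ 0.5463 -0.1352  0.155 ] [ 449.4 -285.7   75.8] [37.5 25.3 -0. ]
[ 0.5532 -0.1351  0.155 ] [ 455.8 -283.1   75.8] [43.9 27.9 -0. ]
[ 0.56   -0.1343  0.155 ] [ 462.5 -281.2   75.8] [50.5 29.8 -0. ]
[ 0.5667 -0.1327  0.155 ] [ 469.2 -280.    75.8] [57.3 31.  -0. ]
[ 0.5732 -0.1305  0.155 ] [ 476.1 -279.5   75.8] [64.2 31.5 -0. ]
[ 0.5794 -0.1276  0.155 ] [ 483.  -279.8   75.8] [71.  31.3 -0. ]
```

Everything agrees: axis at about (0.548,-0.070), pointer tip 117 mm out at about 182°, and green jar at 128.6°. The carousel needs about +53°. I'll push the right-hand arm from its robot side with closed fingers.

play_rows(claw=-1, steps=[[[30, -22, -30, 0, 0, 0], [60, -45, -30, 0, 0, 0], [90, -68, -30, 0, 0, 0], [120, -90, -30, 0, 0, 0], [150, -113, -30, 0, 0, 0], [180, -136, -30, 0, 0, 0], [210, -158, -30, 0, 0, 0], [240, -181, -30, 0, 0, 0], [270, -204, -30, 0, 0, 0], [300, -226, -30, 0, 0, 0], [330, -249, -30, 0, 0, 0], [350, -264, -30, 0, 0, 0]]])

```text
time: 1.1
tool_pos: [0.4642, -0.1919, 0.2609]
tool_rot: [-0.001, 0.98, 0.201, 0.0]
contact_force: [0.1, -0.2, -0.6]
gripper_width: -0.001
grasp_force: 0.0
```

play_rows(steps=[[[0, 0, 0, 0, 0, 0], [15, -11, 0, 0, 0, 0], [35, -27, 0, 0, 0, 0], [50, -38, 0, 0, 0, 0], [62, -47, 0, 0, 0, 0], [62, -47, 0, 0, 0, 0], [62, -47, 0, 0, 0, 0], [62, -47, 0, 0, 0, 0], [62, -47, 0, 0, 0, 0]]])

```text
time: 1.85
tool_pos: [0.5017, -0.1282, 0.2611]
tool_rot: [0.0, 0.98, 0.199, -0.0]
contact_force: [-0.2, 0.5, -0.2]
gripper_width: 0.001
grasp_force: 0.0
```

```bash
python3 - <<'E'
from h import *
s=manip.state();print({k:s[k] for k in("time","tool_pos","tool_rot","contact_force","gripper_width")})
M=R.from_quat(np.r_[s["tool_rot"][1:],s["tool_rot"][0]]).as_matrix()
print((np.array([.5018,-.1267,.155])-s["tool_pos"])@M*1000)
p,d=vision.grab_frame("side");cv2.imwrite("pics/side1.png",p)
E
```

```text
{'time': 1.85, 'tool_pos': array([ 0.50165237, -0.12824098,  0.26113155]), 'tool_rot': array([ 5.97940505e-05,  9.79913355e-01,  1.99423568e-01, -2.30605996e-04]), 'contact_force': array([-0.22781445,  0.48221477, -0.22189044]), 'gripper_width': 0.0009714102932062848}
[  0.7886569   -1.36338802 106.13115279]
```

View pics/side1.png

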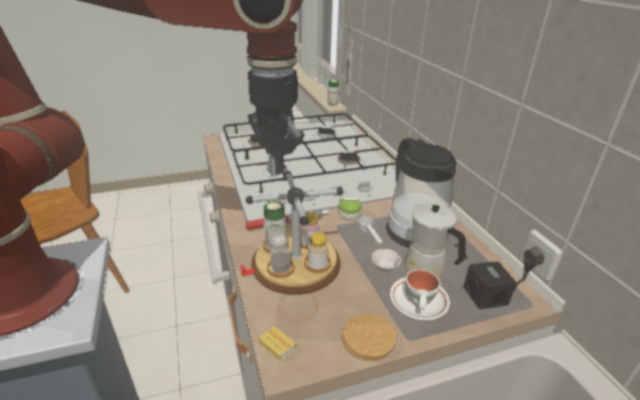

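The fingers are above and left of the hub, with the tip at about (276,172). I'll check that against the projection before going down.

```bash
python3 - <<'E'
from h import *
K,k1,e,M=cam("side")
for q in([.5017,-.1282,.2611],[.5017,-.1282,.155],[.539,-.159,.175],[.548,-.07,.191]):
    print(cv2.projectPoints(np.array([q]),cv2.Rodrigues(M.T)[0],-M.T@e,K,np.array([k1,0,0,0,0.]))[0].ravel())
E
```

```text
[275.76799239 173.91018367]
[277.741501   224.53342743]
[301.76850407 221.3932997 ]
[293.21732555 189.00871182]
```

play_rows(steps=[[[0, 0, 15, 0, 0, 0], [0, 0, 35, 0, 0, 0], [0, 0, 55, 0, 0, 0], [0, 0, 75, 0, 0, 0], [0, 0, 92, 0, 0, 0], [0, 0, 102, 0, 0, 0], [0, 0, 106, 0, 0, 0], [0, 0, 106, 0, 0, 0], [0, 0, 106, 0, 0, 0]]])

```text
time: 2.65
tool_pos: [0.5025, -0.1278, 0.1562]
tool_rot: [0.0, 0.98, 0.2, 0.001]
contact_force: [-0.2, 0.5, 0.7]
gripper_width: -0.003
grasp_force: 0.0
```

play_rows(steps=[[[2, 1, 0, 0, 0, 0], [4, 2, 0, 0, 0, 0], [7, 3, 0, 0, 0, 0], [9, 4, 0, 0, 0, 0], [11, 6, 0, 0, 0, 0], [13, 7, 0, 0, 0, 0], [15, 8, 0, 0, 0, 0], [17, 10, 0, 0, 0, 0], [19, 12, 0, 0, 0, 0], [20, 13, 0, 0, 0, 0], [22, 15, 0, 0, 0, 0], [24, 16, 0, 0, 0, 0]]])

```text
time: 3.65
tool_pos: [0.5303, -0.1326, 0.1551]
tool_rot: [-0.0, 0.98, 0.2, -0.001]
contact_force: [-1.1, 0.6, -0.2]
gripper_width: 0.002
grasp_force: 0.8
```

play_rows(steps=[[[2, 1, 0, 0, 0, 0], [4, 3, 0, 0, 0, 0], [6, 5, 0, 0, 0, 0], [7, 6, 0, 0, 0, 0], [9, 7, 0, 0, 0, 0], [11, 8, 0, 0, 0, 0], [13, 9, 0, 0, 0, 0], [15, 10, 0, 0, 0, 0], [17, 11, 0, 0, 0, 0], [19, 12, 0, 0, 0, 0], [20, 12, 0, 0, 0, 0], [20, 12, 0, 0, 0, 0]]])

```text
time: 4.65
tool_pos: [0.554, -0.136, 0.1554]
tool_rot: [0.0, 0.98, 0.2, 0.0]
contact_force: [-0.1, 1.2, -0.0]
gripper_width: 0.003
grasp_force: 0.3
```

```bash
python3 - <<'E'
from h import *
p,d=vision.grab_frame("top")
cv2.imwrite("pics/t2.png",cv2.resize(p[165:290,265:395],None,fx=4.6,fy=4.6,interpolation=cv2.INTER_CUBIC))
cv2.imwrite("pics/top2.png",p)
E
```

```text
(no output)
```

View pics/t2.png

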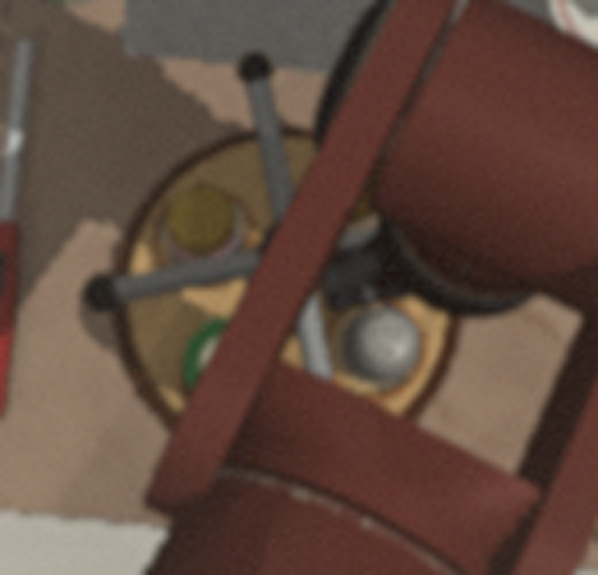

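The arm partly hides the view, but the left ball at crop (101,294) and the far ball at (255,68) can be seen, so I can measure the angle from them.

```bash
cat > a.py <<'E'
from h import *
import sys
a=np.array(sys.argv[1:],float).reshape(-1,2)
c=np.array([.5478,-.07])
for q in onplane("top",a/4.6+[265,165],.178): print(q,np.hypot(*(q[:2]-c)),np.degrees(np.arctan2(*(q[:2]-c)[::-1])))
s=manip.state();M=R.from_quat(np.r_[s["tool_rot"][1:],s["tool_rot"][0]]).as_matrix();print(s["tool_pos"])
for t in range(20,60,4):
    t=np.radians(-96.4+t);q=np.r_[c+.062*np.array([np.cos(t),np.sin(t)])-.022*np.array([-np.sin(t),np.cos(t)]),.155]
    print(np.degrees(t)+96.4,((q-s["tool_pos"])@M*1000).round(1))
E
python3 a.py 101 215 330 67 101 294 255 68
```

```text
[0.55794102 0.02167765 0.178     ] 0.09223682370094947 83.68783103300835
[ 0.63864469 -0.07712433  0.178     ] 0.0911236165771446 -4.484136887630513
[0.52162951 0.01735667 0.178     ] 0.0911925598469053 106.67727046536578
[ 0.63464003 -0.04209466  0.178     ] 0.09121348062162714 17.81439044316205
[ 0.55394994 -0.13606243  0.15547757]
20.0 [-11.7  -5.7   0.5]
23.999999999999986 [-7.6 -3.6  0.5]
28.0 [-3.4 -1.8  0.5]
32.0 [ 1.  -0.3  0.5]
36.0 [5.4 0.9 0.5]
39.99999999999999 [9.9 1.8 0.5]
44.0 [14.5  2.3  0.5]
48.0 [19.1  2.6  0.5]
52.0 [23.7  2.5  0.5]
56.0 [28.2  2.1  0.5]
```

play_rows(steps=[[[2, 0, 0, 0, 0, 0], [5, 1, 0, 0, 0, 0], [7, 1, 0, 0, 0, 0], [10, 2, 0, 0, 0, 0], [12, 2, 0, 0, 0, 0], [14, 2, 0, 0, 0, 0], [17, 2, 0, 0, 0, 0], [19, 2, 0, 0, 0, 0], [21, 2, 0, 0, 0, 0], [23, 2, 0, 0, 0, 0], [25, 2, 0, 0, 0, 0], [25, 2, 0, 0, 0, 0]]])

```text
time: 5.7
tool_pos: [0.5779, -0.1277, 0.1553]
tool_rot: [0.0, 0.98, 0.2, 0.0]
contact_force: [-0.7, -0.7, -0.3]
gripper_width: 0.001
grasp_force: 0.2
```

```bash
python3 - <<'E'
from h import *
p,d=vision.grab_frame("top")
cv2.imwrite("pics/t3.png",cv2.resize(p[165:290,265:395],None,fx=4.6,fy=4.6,interpolation=cv2.INTER_CUBIC))
E
```

```text
(no output)
```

View pics/t3.png

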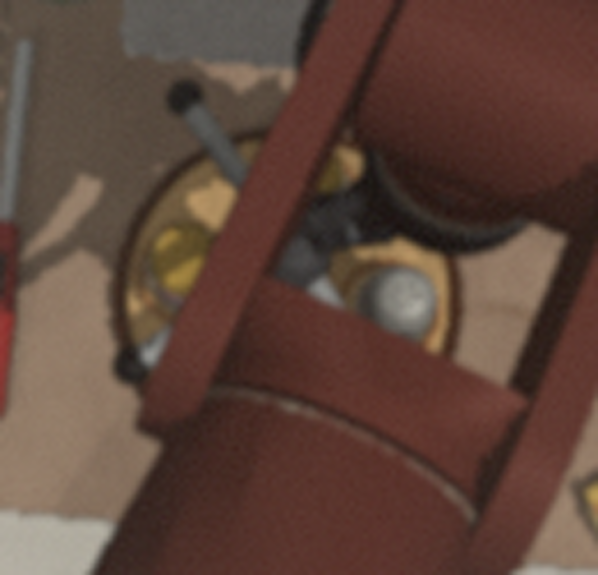

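The far-left ball is now at crop (185,98) and the left ball at (129,366).

```bash
python3 a.py 129 366 185 98 | head -3
```

```text
[0.49040837 0.00085767 0.178     ] 0.0911844726333381 129.00596835681122
[ 0.61695701 -0.01091829  0.178     ] 0.09095790319813578 40.50768604116654
[ 0.57784271 -0.12781748  0.15538824]
```

The turn so far is 45°, so about 8° remain. I'll push 9 mm more, then back off and lift.

play_rows(steps=[[[2, 0, 0, 0, 0, 0], [4, 0, 0, 0, 0, 0], [6, 0, 0, 0, 0, 0], [8, 0, 0, 0, 0, 0], [9, 0, 0, 0, 0, 0], [9, 0, 0, 0, 0, 0], [7, 0, 0, 0, 0, 0], [0, 0, 0, 0, 0, 0], [-12, 0, 0, 0, 0, 0], [-20, 0, 0, 0, 0, 0], [-20, 0, 0, 0, 0, 0], [-20, 0, 0, 0, 0, 0]]])

```text
time: 6.75
tool_pos: [0.5584, -0.1361, 0.1555]
tool_rot: [0.0, 0.98, 0.2, 0.0]
contact_force: [0.1, 0.0, -0.2]
gripper_width: -0.002
grasp_force: 0.0
```

play_rows(steps=[[[0, 0, -20, 0, 0, 0], [0, 0, -45, 0, 0, 0], [0, 0, -75, 0, 0, 0], [0, 0, -105, 0, 0, 0], [-20, 15, -115, 0, 0, 0], [-50, 38, -115, 0, 0, 0], [-80, 60, -115, 0, 0, 0], [-110, 83, -115, 0, 0, 0], [-140, 106, -115, 0, 0, 0], [-170, 128, -115, 0, 0, 0], [-200, 150, -115, 0, 0, 0], [-230, 173, -115, 0, 0, 0]]])

```text
time: 7.75
tool_pos: [0.4142, -0.3864, 0.2706]
tool_rot: [0.0, 0.98, 0.2, 0.0]
contact_force: [0.6, -0.0, 0.1]
gripper_width: -0.001
grasp_force: 0.0
```

play_rows(steps=[[[-25, 19, 0, 0, 0, 0], [-55, 41, 0, 0, 0, 0], [-85, 64, 0, 0, 0, 0], [-115, 87, 0, 0, 0, 0], [-145, 109, 0, 0, 0, 0], [-160, 120, 0, 0, 0, 0], [-160, 120, 0, 0, 0, 0], [-160, 120, 0, 0, 0, 0]]])

```text
time: 8.42
tool_pos: [0.3147, -0.5585, 0.2699]
tool_rot: [-0.001, 0.98, 0.199, 0.0]
contact_force: [-0.3, 0.0, 0.1]
gripper_width: 0.002
grasp_force: 0.0
```

```bash
python3 - <<'E'
from h import *
p,d=vision.grab_frame("top")
cv2.imwrite("pics/t4.png",cv2.resize(p[165:290,265:395],None,fx=4.6,fy=4.6,interpolation=cv2.INTER_CUBIC))
h,s,v=cv2.split(cv2.cvtColor(p,cv2.COLOR_BGR2HSV))
g=(h>35)&(h<85)&(s>80); g[:225]=0; g[275:]=0;g[:,:290]=0;g[:,345:]=0
vv,uu=np.nonzero(g);q=onplane("top",[[(uu.min()+uu.max())/2,(vv.min()+vv.max())/2]],.13)[0];print(len(uu),q,np.degrees(np.arctan2(q[1]+.07,q[0]-.5478)))
E
```

```text
140 [ 0.49467349 -0.06964991  0.13      ] 179.622441372573
```

View pics/t4.png

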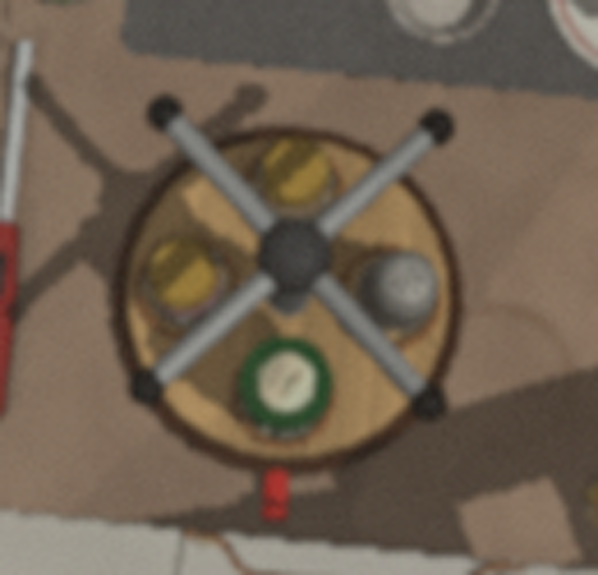

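The green jar sits right behind the pointer: cap at crop (285,385), pointer at (276,495). That is within about 3 mm of the serving spot, well inside the 13 mm limit, so I'm handing in.

```bash
python3 -c "
from plant import order
print(order.job_done())"
```

```text
the job is handed in; nothing more can be done
None
```

I turned the carousel about 51° anticlockwise with a fingertip on one handwheel arm and handed the job in; the green-capped jar stands behind the red pointer, about 3 mm from the serving spot by my last picture (the judge returned no score).

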